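Offer up a light bar over the empty lamp channel

ROBOT

A 6-joint arm with a two-finger parallel gripper is mounted at the origin on a cart in front of the work surface, level with it; the furniture and walls round the work are solid. World frame = base frame: x ahead of the robot, y to its left, z up, the work surface at z = 0. Lengths are in m, angles in rad, forces in N, time in s.
With the tool pointing down it reaches from about 0.225 to 0.875 m from the base axis. Payload 3.4 kg.
Tool frame: the origin (TCP) lies between the finger pads; the fingertips stand 25 mm ahead of it and the grasp point (between the pads) lies 6 mm ahead of it; z points along the fingers, y is the line along which they close (so a half turn about z gives the same grasp; the last joint's range is limited). The gripper opens to 85 mm and grips with 20 to 120 N. Pads are 22 mm wide; open, the fingers measure 114 mm over their backs; the gripper's body (76 mm by 85 mm) begins 54 mm behind the grasp point. The pads swing forward as they close: fully open they stand 13 mm farther back than shut.
Start: joints at [-1.267, 0.276, 1.505, -0, 1.361, -0.121], TCP at [0.237, -0.524, 0.256] pointing down, gripper open.
Joint ranges: [-2.89, 2.89], [-0.75, 2.08], [0.22, 2.7], [-1.18, 4.32], [0.11, 2.71], [-2.7, 2.7]. Speed limits (rad/s): [2.57, 2.57, 3.14, 3.14, 3.14, 3.14].

INTERFACE

Orientations are given as a unit quaternion [w, x, y, z].
In Python, from rig import manip, cams, ticket gives the robot as it stands.
- The arm moves only by the tool step_arm, never from a script. Its argument "increments" is a list of rows, each an object with "dp": the shift along the world's x, y, z each as a share of 0.2 m, from -1 to 1, a list of three; "yaw": the turn about the world's z as a share of 0.15 rad, from -1 to 1; "grip": the opening, from 0 (shut) to 1 (fully open). In form: [{"dp": [tx, ty, tz], "yaw": yaw, "grip": grip}, ...]. A call has 1 to 5 rows; each row shifts and turns the commanded pose from where the row before left it; what a row does not reach is not made up. A row lasts 1/8 s, in which the tool goes at most 62.5 mm and 10.7 degrees, less where a joint would pass 70% of its speed; a pose out of reach is approached as far as the arm can. A call with a number of a shift or a turn outside -1 to 1 is refused whole. A call with a gripper value outside its range is refused whole. The fingers move at their own pace and stop on an object; "squeeze" is the grip in N (left out, the last holds). Time passes only in rows, so rows that do not move let the fingers close. It gives the time, the measured TCP pose, the force, the opening and the grip force at its end, in the units of the state.
- manip.get_state(): the state, without advancing time (a new reading comes with each control period).
- cams.get_image(name): name is "scene" or "side" or "wrist"; returns the picture (480x640x3 uint8, blue, green, red); there is no depth.
- cams.get_calibration(name): a dict with "fx", "fy", "cx", "cy" (pixels), "extrinsics" (4x4, takes a point from camera to world coordinates). Camera axes: x right, y up, looking along -z (the intrinsics and any distortion apply to the point x, -y, -z); pixel columns grow to the right and rows downward; lengths in m; the calibration is good to about 2 mm. A picture is of the moment at which its call begins: read the wrist's pose just before it. get_calibration takes no time and is no camera call; for the wrist camera it gives the pose at the moment of the call.
- ticket.sign_off(): hands the job in; it is judged then, once.
The state is a dict: "clock": time; "qpos": joint angles; "qd": joint speeds; "effort": joint torques, N m; "position": TCP position; "ee_rot": TCP orientation; "contact_force": force on the tool from outside, world axes, zero at the start; "moment": the same for the moment, N m; "width": finger opening in m; "gripper_force": force on a finger pad.
Only numpy, scipy, OpenCV 4.12 (cv2) and the standard library are available. Lean on these libraries where they do the work, as an engineer would, in place of code of your own. Each camera call takes 0.05 s, during which the arm holds its last target. There are 200 camera calls.

TASK

Three lamp channels lie in the assembly jig and two already have their light bar; take the loose spare bar of the same size from the left of the bench, carry it over the bottles and hold it level over the channel that is still empty, about 10 mm above its rim, in line with it and centred between its end caps, with the bar's plug at the notched end like the others. The tape in the channel grips at the first touch, so the spare bar must not touch the jig, a channel or a fitted bar at any time, and the other things on the bench stay where they are. Finish while still holding the bar there in the gripper, without lowering it or letting it go.

Things in the scene. Friction and masses are not known exactly. Their poses are not given: they have to be found in the camera images.
- spare_bar: The loose LED light bar to use: a strip with a row of small lights, 28 mm wide, 300 mm long, lying flat, lights up, plug to the right. The strip is solid to 5 mm (grip it there, across its width); lights and plug stand up to 11 mm. 60 to 120 g. Origin on the underside's centre line; own y along the bar: plug end y = -120 mm, middle (centre of mass) +30, other end +180; x across; z up.
- spare_plug_end (a point): On the spare bar: middle of the underside's edge at the plug end (a cream white plug block stands there). Axes as the bar's.
- spare_far_end (a point): On the spare bar: middle of the underside's edge at the end without plug, 300 mm from spare_plug_end. Axes as the bar's.
- channel_1: One of three like aluminium U channels in the jig, 56 mm apart, fixed; two hold a fitted bar, the empty one shows pale tape. 40 wide, 316 long, 22 mm high, open on top; inside 34 x 310 mm. Origin: centre of the underside, 20 mm above the bench; own y along it, z up, rim at z = 22 mm. End caps: the notched one (notch 16 mm wide) at y = -158 mm, away from the robot, the plain one at y = +158.
- channel_2: One of three like aluminium U channels in the jig, 56 mm apart, fixed; two hold a fitted bar, the empty one shows pale tape. 40 wide, 316 long, 22 mm high, open on top; inside 34 x 310 mm. Origin: centre of the underside, 20 mm above the bench; own y along it, z up, rim at z = 22 mm. End caps: the notched one (notch 16 mm wide) at y = -158 mm, away from the robot, the plain one at y = +158.
- channel_3: One of three like aluminium U channels in the jig, 56 mm apart, fixed; two hold a fitted bar, the empty one shows pale tape. 40 wide, 316 long, 22 mm high, open on top; inside 34 x 310 mm. Origin: centre of the underside, 20 mm above the bench; own y along it, z up, rim at z = 22 mm. End caps: the notched one (notch 16 mm wide) at y = -158 mm, away from the robot, the plain one at y = +158.
- fitted_bar_1: A light bar like the spare one, already stuck into one of the channels and fixed there, below the rim, plug at the notched end. Origin and axes on the bar as for spare_bar, so it lies 30 mm from the middle of its channel.
- fitted_bar_2: A light bar like the spare one, already stuck into one of the channels and fixed there, below the rim, plug at the notched end. Origin and axes on the bar as for spare_bar, so it lies 30 mm from the middle of its channel.
- jig: The fixed assembly jig: grey plate, 200 by 360 mm, top 16 mm above the bench, with a low stop rail at the end away from the robot and three screw clamps with black knobs (up to 41 mm above the bench) at the near end. Origin on the bench under the middle of the channels; own y along them, towards the robot.
- flux_bottle: Dropper bottle, 35 mm across, 99 mm high, standing loose on the bench. Origin: centre of its foot.
- swab_jar: Jar with swabs, 49 mm across, 88 mm high, loose. Origin: centre of its foot.
- solder_spool: Spool of solder standing on end, 55 mm across, 44 mm high, loose. Origin: centre of its foot.
- tape_roll: Roll of tape lying flat, 61 mm across, 15 mm high, loose. Origin: centre of its underside.
- loupe: Eye loupe standing on its wide end, 41 mm across, 30 mm high, loose. Origin: centre of its underside.
- tweezers: Black tweezers lying flat, 16 by 125 mm, 9 mm high, loose. Origin: centre of the underside.

How it is judged:
By the outcome, as a careful person would: the job done as asked, in the order asked, and still so for the second after the job is handed in, while the arm keeps its last pose, push and grip.
It also fails if it takes over 42 s, if anything falls off the work surface, if the arm or the gripper's body presses on something with over 40 N, if the wrist force passes 120 N, or if a joint passes its speed limit or range.

## Working session

There is one attempt and no reset: what is moved stays moved. The work goes in short steps, Python scripts to look and compute and a tool call to move; the robot and the scene stay as the last step left them, time stands still between calls to the robot, and variables do not carry over. Pictures are saved under pics/ and viewed, at most 10 in all, crops included, and the job is handed in when it is done.

Besides the shell and the picture viewer there is one more tool, called after "Emit:" in YAML: its name, and indented under it one key for each argument. step_arm: Moves the arm, as the interface text tells. Shift numbers are shares of 0.2 m and turn numbers shares of 0.15 rad, none past 1 either way. Its arguments: {"type":"object","properties":{"increments":{"type":"array"},"squeeze":{"type":"number"}},"required":["increments"]}

```bash
mkdir -p pics; ls; cat > h.py <<'E'
from rig import manip,cams,ticket
import cv2,numpy as np
def snap(n,f):
    c=cams.get_calibration(n); im=cams.get_image(n); cv2.imwrite(f'pics/{f}.png',im); return c,im
def ray(c,u,v,z):
    """pixel -> world point on plane z"""
    E=np.array(c['extrinsics']); d=E[:3,:3]@np.array([(u-c['cx'])/c['fx'],-(v-c['cy'])/c['fy'],-1]); o=E[:3,3]
    return (o+d*(z-o[2])/d[2]).round(4)
def proj(c,p):
    E=np.array(c['extrinsics']); q=E[:3,:3].T@(np.array(p)-E[:3,3])
    return (c['cx']+c['fx']*q[0]/-q[2], c['cy']-c['fy']*q[1]/-q[2])
E
python3 - <<'E'
from h import *
for n in ['scene','side','wrist']:
    c,im=snap(n,n+'0'); print(n,{k:(np.round(v,3).tolist()) for k,v in c.items()})
print(manip.get_state())
E
```

```text
pics
scene {'fx': 486.766, 'fy': 486.766, 'cx': 320.091, 'cy': 242.257, 'extrinsics': [[-0.601, 0.483, -0.637, -0.359], [-0.799, -0.351, 0.488, 0.432], [0.012, 0.802, 0.597, 0.828], [0.0, 0.0, 0.0, 1.0]]}
side {'fx': 460.504, 'fy': 460.504, 'cx': 317.365, 'cy': 246.326, 'extrinsics': [[0.981, 0.093, -0.172, 0.289], [-0.194, 0.566, -0.801, -1.055], [0.023, 0.819, 0.573, 0.686], [0.0, 0.0, 0.0, 1.0]]}
wrist {'fx': 390.645, 'fy': 390.645, 'cx': 317.685, 'cy': 234.749, 'extrinsics': [[0.411, 0.877, 0.249, 0.298], [-0.911, 0.396, 0.111, -0.495], [-0.002, -0.273, 0.962, 0.372], [0.0, 0.0, 0.0, 1.0]]}
{'clock': 0.15, 'qpos': array([-1.26703135e+00,  2.76426193e-01,  1.50585026e+00, -2.44664254e-05,
        1.36073225e+00, -1.21022673e-01]), 'qd': array([ 9.09551505e-05, -1.42628827e-03, -3.56304314e-03, -9.98974589e-04,
        2.17151316e-04, -2.68542294e-03]), 'effort': array([ 1.22654495e-03, -4.17143404e+01, -2.46032292e+01, -2.46712561e-04,
        7.63756485e-03, -9.29832851e-07]), 'position': array([ 0.23683502, -0.52354508,  0.25564868]), 'ee_rot': array([-7.03977828e-04,  9.77528311e-01,  2.10802986e-01, -7.65154686e-05]), 'contact_force': array([ 0.16982328,  0.04103342, -0.43654397]), 'moment': array([0.01972712, 0.00106667, 0.00476309]), 'gripper_force': 0.0, 'width': 0.08552595713253916}
```

View pics/scene0.png

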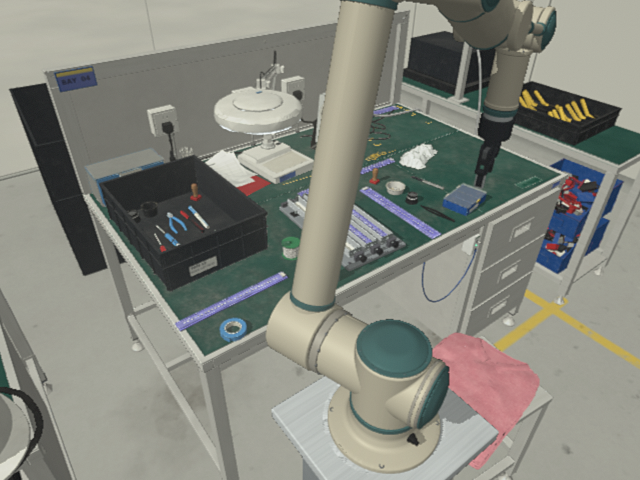

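View pics/side0.png

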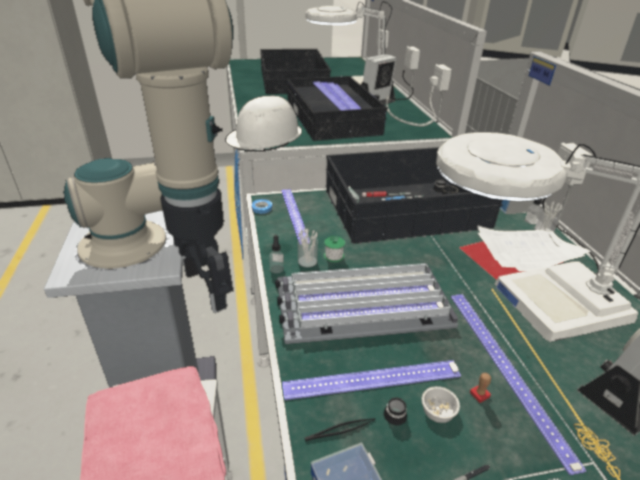

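The scene view shows the loose bar at (178,325)-(285,276) with the tape roll at (233,329) and the spool at (290,247). The side view shows the jig at about (285-455, 265-335) and the same bar at (290,190)-(302,238). Next I'll enlarge both.

```bash
python3 - <<'E'
import cv2,numpy as np
a=cv2.imread('pics/side0.png'); s=cv2.imread('pics/scene0.png')
j=cv2.resize(a[255:345,270:470],(800,360),interpolation=cv2.INTER_CUBIC)
b=cv2.resize(a[185:275,245:355],(440,360)[:2],interpolation=cv2.INTER_CUBIC)
cv2.imwrite('pics/c1.png',j)
t=cv2.resize(s[265:345,170:300],(780,480),interpolation=cv2.INTER_CUBIC)
cv2.imwrite('pics/c2.png',t)
from h import *
c=cams.get_calibration('scene');d=cams.get_calibration('side')
for p in [(178,325),(285,276),(233,329),(290,247)]: print('sc',p,ray(c,*p,0.005))
for p in [(287,191),(302,238),(262,207),(277,272),(308,262),(334,258),(497,235),(330,225),(285,387),(458,370)]: print('sd',p,ray(d,*p,0.0))
for p in [(500,160)]: print('lamp',p,ray(d,*p,0.3),ray(c,257,105,.3))
E
```

```text
sc (178, 325) [0.4559 0.214  0.005 ]
sc (285, 276) [ 0.4548 -0.0794  0.005 ]
sc (233, 329) [0.3704 0.1187 0.005 ]
sc (290, 247) [ 0.5499 -0.1594  0.005 ]
sd (287, 191) [0.4593 0.2161 0.    ]
sd (302, 238) [ 0.4615 -0.0509  0.    ]
sd (262, 207) [0.3727 0.1291 0.    ]
sd (277, 272) [ 0.3779 -0.1852  0.    ]
sd (308, 262) [ 0.4584 -0.1582  0.    ]
sd (334, 258) [ 0.5258 -0.1525  0.    ]
sd (497, 235) [ 0.9906 -0.1224  0.    ]
sd (330, 225) [5.493e-01 4.000e-04 0.000e+00]
sd (285, 387) [ 0.3507 -0.5208  0.    ]
sd (458, 370) [ 0.6782 -0.5399  0.    ]
lamp (500, 160) [ 0.8325 -0.2739  0.3   ] [ 0.8465 -0.2533  0.3   ]
```

View pics/c1.png

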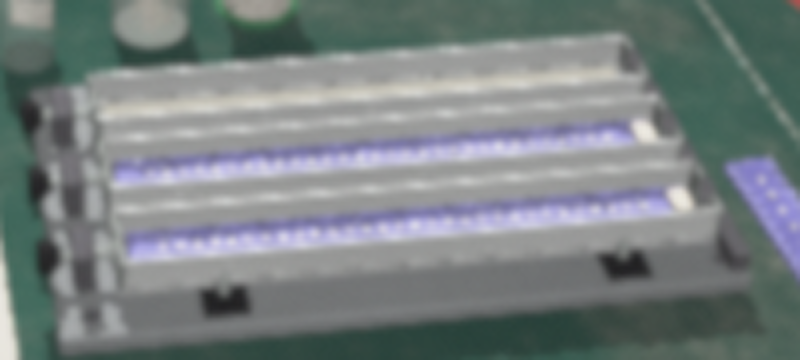

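View pics/c2.png

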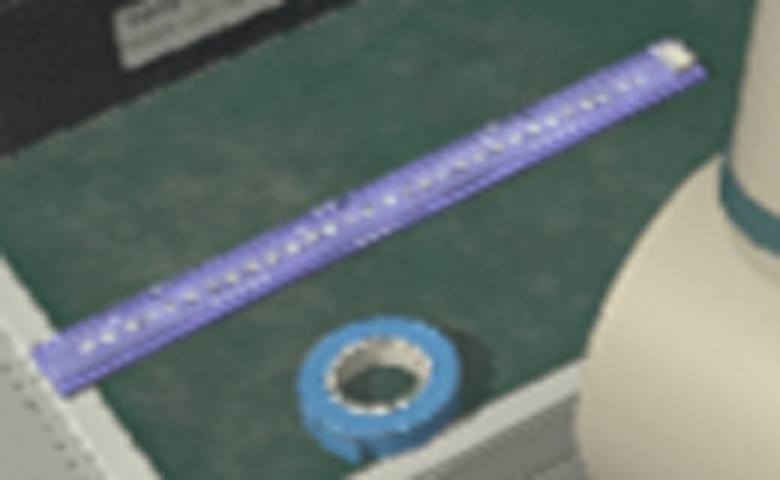

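The empty channel is the leftmost one, next to the bottles; the pale tape shows in it. The spare bar's white plug is at the right end, crop (685,55), and its far end is at (50,370). First move: hover over the jig, with the fingers closing along x, and look.

Emit:
step_arm:
  increments:
    - {"dp": [0.183,0.184,0.0275],"yaw": 0.956,"grip": 1}
    - {"dp": [0.183,0.184,0.0275],"yaw": 0.956,"grip": 1}
    - {"dp": [0.183,0.184,0.0275],"yaw": 0.956,"grip": 1}
    - {"dp": [0.183,0.184,0.0275],"yaw": 0.956,"grip": 1}

```text
clock: 0.65
position: [0.3843, -0.3754, 0.2783]
ee_rot: [-0.0, 0.877, 0.481, 0.0]
contact_force: [-0.6, -0.3, 1.2]
width: 0.0854
gripper_force: 0.0
```

Emit:
step_arm:
  increments:
    - {"dp": [0.183,0.184,0.0275],"yaw": 0.956,"grip": 1}
    - {"dp": [0.183,0.184,0.0275],"yaw": 0.956,"grip": 1}
    - {"dp": [0.183,0.184,0.0275],"yaw": 0.956,"grip": 1}
    - {"dp": [0.183,0.184,0.0275],"yaw": 0.956,"grip": 1}
    - {"dp": [0,0,0],"yaw": 0,"grip": 0.6}

```text
clock: 1.27
position: [0.532, -0.2268, 0.3002]
ee_rot: [0.0, 0.705, 0.709, 0.001]
contact_force: [-0.2, -0.5, 0.4]
width: 0.07
gripper_force: 0.0
```

```bash
python3 - <<'E'
from h import *
c,im=snap('wrist','w1'); s=manip.get_state(); print(s['position'],s['ee_rot'],s['width'],s['clock'])
np.save('w1.npy',c['extrinsics'])
print(proj(c,(0.53,-.22,.042)))
E
```

```text
[ 0.53051242 -0.22827699  0.29996383] [-2.21026357e-04  7.05800227e-01  7.08410860e-01 -2.08792645e-04] 0.06265482949825686 1.325
(np.float64(317.36569586366863), np.float64(191.0766231337766))
```

View pics/w1.png

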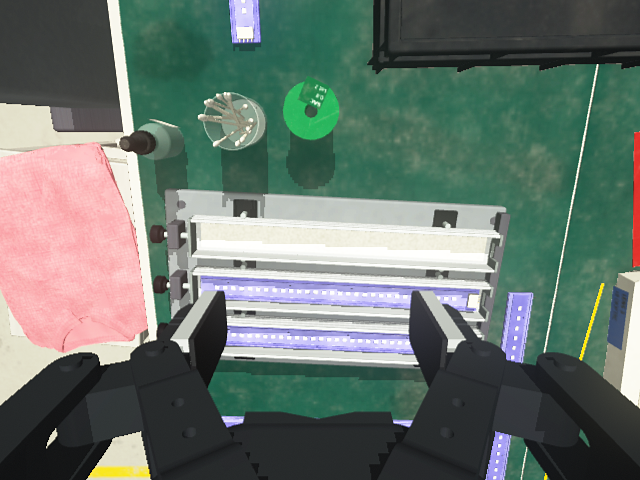

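The wrist view shows the empty channel at top: rim about (191,217)-(500,235) above and (192,263)-(496,271) below. The spare bar's plug end is at (245,40), with the bottle, jar and spool in between. I'll enlarge the channel ends.

```bash
python3 - <<'E'
import cv2,numpy as np
a=cv2.imread('pics/w1.png')
f=lambda x,y:cv2.resize(a[y:y+85,x:x+66],(396,510),interpolation=cv2.INTER_CUBIC)
cv2.imwrite('pics/c3.png',np.hstack([f(170,200),f(450,200)]))
E
```

```text
(no output)
```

View pics/c3.png

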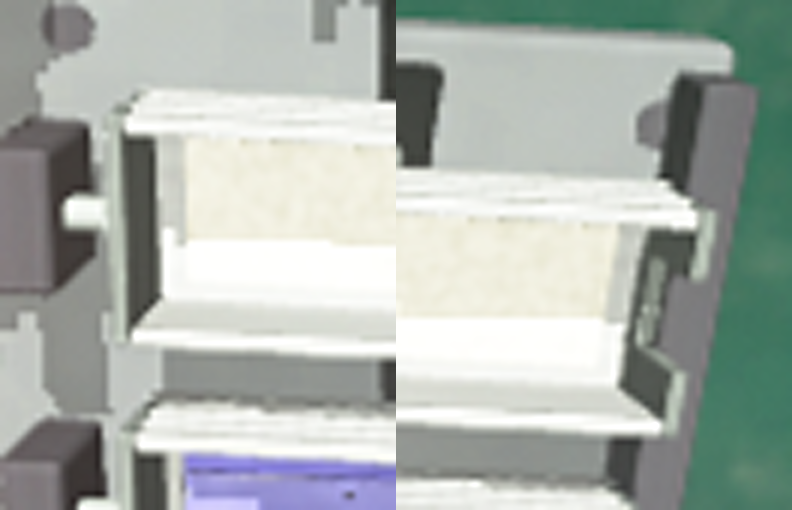

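```bash
python3 - <<'E'
from h import *
c=cams.get_calibration('wrist')
P={'L up out':(106,112),'L lo out':(112,350),'R up out':(718,200),'R lo out':(686,434)}
W={}
for k,(x,y) in P.items():
    ox=170 if k[0]=='L' else 450-66
    W[k]=ray(c,ox+x/6,200+y/6,.042); print(k,W[k])
a,b,d,e=W.values(); print('len',np.linalg.norm(a-d),np.linalg.norm(b-e),'wid',np.linalg.norm(a-b),np.linalg.norm(d-e))
L=(a+b)/2;R=(d+e)/2;print('ctr',(L+R)/2,'dir deg',np.degrees(np.arctan2(*(R-L)[1::-1])))
for t in [(244,45),(236,44),(259,44)]: print('plug end',ray(c,*t,0.004))
for n,p,z in [('flux',(145,140),.099),('jar',(232,120),.088),('spool',(311,110),.044),('bincorner',(375,65),.0),('fittedplugend',(481,302),.03)]: print(n,ray(c,*p,z))
E
```

```text
L up out [ 0.4003 -0.2494  0.042 ]
L lo out [ 0.3977 -0.2908  0.042 ]
R up out [ 0.7135 -0.2634  0.042 ]
R lo out [ 0.7136 -0.3049  0.042 ]
len 0.3135127429627064 0.31621451579584386 wid 0.04148156216923369 0.041500120481752806
ctr [ 0.556275 -0.277125  0.042   ] dir deg -2.5575297278565863
plug end [ 0.4568 -0.0861  0.004 ]
plug end [ 0.4491 -0.0852  0.004 ]
plug end [ 0.4713 -0.0852  0.004 ]
flux [ 0.3917 -0.1719  0.099 ]
jar [ 0.4591 -0.1564  0.088 ]
spool [ 0.5221 -0.1471  0.044 ]
bincorner [ 0.5845 -0.1031  0.    ]
fittedplugend [ 0.7052 -0.3438  0.03  ]
```

Channel centre is (0.556, -0.277), measuring about 315 x 41 mm, which is close to the given size. It points −2.6° off +x. Now over to the bar.

Emit:
step_arm:
  increments:
    - {"dp": [-0.061,0.232,-0.05],"yaw": 0,"grip": 0.6}
    - {"dp": [-0.061,0.232,-0.05],"yaw": 0,"grip": 0.6}
    - {"dp": [-0.061,0.232,-0.05],"yaw": 0,"grip": 0.6}
    - {"dp": [-0.061,0.232,-0.05],"yaw": 0,"grip": 0.6}
    - {"dp": [-0.061,0.232,-0.05],"yaw": 0,"grip": 0.6}

```text
clock: 1.95
position: [0.4675, 0.0025, 0.2498]
ee_rot: [0.0, 0.708, 0.706, -0.0]
contact_force: [1.8, -0.3, 1.0]
width: 0.0509
gripper_force: 0.0
```

Emit:
step_arm:
  increments:
    - {"dp": [-0.061,0.232,-0.05],"yaw": 0,"grip": 0.6}
    - {"dp": [0,0,0],"yaw": 0,"grip": 0.6}

```text
clock: 2.2
position: [0.4542, 0.0502, 0.2394]
ee_rot: [-0.001, 0.706, 0.708, -0.001]
contact_force: [0.4, -1.2, -0.6]
width: 0.0513
gripper_force: 0.0
```

```bash
python3 - <<'E'
from h import *
c,im=snap('wrist','w2'); s=manip.get_state(); print(s['position'],s['ee_rot'],s['width'],s['clock'])
for p in [(.457,.215,.005),(.457,.065,.005),(.457,-.085,.005)]: print(proj(c,p))
E
```

```text
[0.45552831 0.04870493 0.23998021] [-2.38801819e-06  7.06337912e-01  7.07874469e-01 -6.99688700e-04] 0.051386814580916616 2.25
(np.float64(324.98189856827054), np.float64(-0.7666664057945809))
(np.float64(323.7276359155997), np.float64(186.42688440634075))
(np.float64(322.7335258666684), np.float64(334.7937273169669))
```

View pics/w2.png

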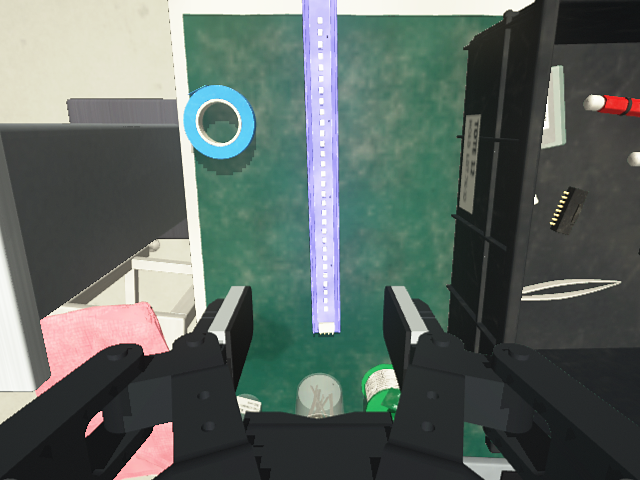

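The wrist view shows the plug end at (327,333), edges 313-341. The bar leaves the picture at the top at (320,3), edges 303-337. The tape roll at (219,122) and the bin wall from column 450 are both clear of the fingers.

```bash
python3 - <<'E'
from h import *
c=cams.get_calibration('wrist'); im=cv2.imread('pics/w2.png').astype(int)
m=((im[:,:,0]-im[:,:,1]>25)|(im.min(2)>200)); pts=[]
for v in range(20,320,20):
    r=np.where(m[v,285:360])[0]+285; a,b=ray(c,r.min(),v,.005),ray(c,r.max()+1,v,.005); pts.append([*(a+b)[:2]/2,b[0]-a[0]])
p=np.array(pts);print(p.round(4)[::3]); k=np.polyfit(p[:,1],p[:,0],1); e=ray(c,327,333,.004); e2=ray(c,327,335,.004)
print('x at y=.065',np.polyval(k,.065),'slope deg',np.degrees(np.arctan(k[0])),'plug end',e,e2)
E
```

```text
[[ 0.455   0.1984  0.0275]
 [ 0.456   0.1531  0.0285]
 [ 0.4576  0.104   0.0289]
 [ 0.4588  0.0508  0.0283]
 [ 0.4604 -0.0072  0.0285]]
x at y=.065 0.45863811463663173 slope deg -1.5484794397992394 plug end [ 0.463  -0.0857  0.004 ] [ 0.463 -0.088  0.004]
```

Emit:
step_arm:
  increments:
    - {"dp": [0.015,0.074,0],"yaw": 0.167,"grip": 0.52}
    - {"dp": [0,0,-0.24],"yaw": 0,"grip": 0.52}
    - {"dp": [0,0,-0.24],"yaw": 0,"grip": 0.52}
    - {"dp": [0,0,-0.24],"yaw": 0,"grip": 0.52}
    - {"dp": [0,0,-0.2],"yaw": 0,"grip": 0.52}

```text
clock: 2.88
position: [0.4603, 0.0629, 0.0549]
ee_rot: [0.0, 0.698, 0.716, 0.0]
contact_force: [0.5, 0.2, 0.7]
width: 0.0442
gripper_force: 0.0
```

Emit:
step_arm:
  increments:
    - {"dp": [0,0,0],"yaw": 0,"grip": 0.52}
    - {"dp": [0,0,-0.03],"yaw": 0,"grip": 0.52}
    - {"dp": [0,0,0],"yaw": 0,"grip": 0.52}

```text
clock: 3.25
position: [0.4609, 0.0635, 0.0515]
ee_rot: [0.001, 0.698, 0.716, 0.001]
contact_force: [-0.0, 0.7, -0.8]
width: 0.0443
gripper_force: 0.0
```

```bash
python3 - <<'E'
from h import *
c,im=snap('wrist','w3'); s=manip.get_state(); print(s['position'],s['ee_rot'],s['width'],s['clock'],s['contact_force'])
E
```

```text
[0.46077062 0.06355168 0.05157476] [0.00107562 0.69782671 0.71626512 0.00100439] 0.043941819382081804 3.3 [-1.10431734  0.42054572 -0.27813565]
```

View pics/w3.png

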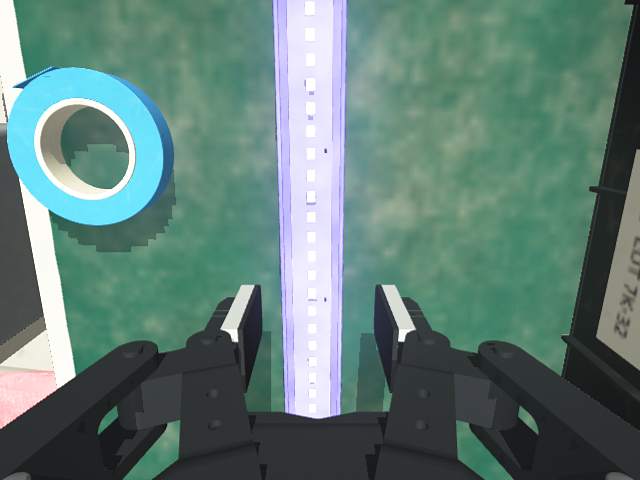

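The bar at (279-343) sits about 2 mm left of the middle between the pads, so I'll shift by that. I'll descend with the fingers narrowed and watch the force.

Emit:
step_arm:
  increments:
    - {"dp": [-0.01,0,0],"yaw": 0,"grip": 0.43}
    - {"dp": [0,0,-0.05],"yaw": 0,"grip": 0.43}
    - {"dp": [0,0,-0.04],"yaw": 0,"grip": 0.43}
    - {"dp": [0,0,0],"yaw": 0,"grip": 0.43}

```text
clock: 3.8
position: [0.4568, 0.0637, 0.0314]
ee_rot: [-0.001, 0.698, 0.716, -0.001]
contact_force: [0.4, 0.4, 0.6]
width: 0.0367
gripper_force: 0.0
```

Emit:
step_arm:
  increments:
    - {"dp": [0,0,-0.01],"yaw": 0,"grip": 0.43}
    - {"dp": [0,0,0],"yaw": 0,"grip": 0.43}

```text
clock: 4.05
position: [0.4576, 0.0637, 0.0302]
ee_rot: [-0.0, 0.698, 0.716, -0.0]
contact_force: [0.4, -0.0, -0.1]
width: 0.0365
gripper_force: 0.0
```

Emit:
step_arm:
  increments:
    - {"dp": [0,0,-0.01],"yaw": 0,"grip": 0.43}
    - {"dp": [0,0,0],"yaw": 0,"grip": 0.43}

```text
clock: 4.3
position: [0.4575, 0.0637, 0.0283]
ee_rot: [0.0, 0.698, 0.716, -0.0]
contact_force: [-0.5, -0.4, -0.0]
width: 0.0368
gripper_force: 0.0
```

Emit:
step_arm:
  increments:
    - {"dp": [0,0,-0.006],"yaw": 0,"grip": 0.43}
    - {"dp": [0,0,0],"yaw": 0,"grip": 0.43}

```text
clock: 4.55
position: [0.4575, 0.0637, 0.0271]
ee_rot: [-0.0, 0.698, 0.716, -0.0]
contact_force: [0.4, 0.5, -0.6]
width: 0.0368
gripper_force: 0.0
```

Emit:
step_arm:
  increments:
    - {"dp": [0,0,-0.006],"yaw": 0,"grip": 0.43}
    - {"dp": [0,0,0],"yaw": 0,"grip": 0.43}

```text
clock: 4.8
position: [0.4575, 0.0637, 0.0259]
ee_rot: [-0.0, 0.698, 0.716, -0.0]
contact_force: [0.1, 0.8, 0.6]
width: 0.0366
gripper_force: 0.0
```

Emit:
step_arm:
  increments:
    - {"dp": [0,0,-0.006],"yaw": 0,"grip": 0.43}
    - {"dp": [0,0,0],"yaw": 0,"grip": 0.43}

```text
clock: 5.05
position: [0.4575, 0.0637, 0.0246]
ee_rot: [-0.0, 0.698, 0.716, -0.0]
contact_force: [-0.2, -0.9, -0.7]
width: 0.0364
gripper_force: 0.0
```

Emit:
step_arm:
  increments:
    - {"dp": [0,0,0],"yaw": 0,"grip": 0.36}
    - {"dp": [0,0,0],"yaw": 0,"grip": 0.36}
  squeeze: 50

```text
clock: 5.3
position: [0.4576, 0.0637, 0.0247]
ee_rot: [0.0, 0.698, 0.716, 0.0]
contact_force: [0.6, 0.5, 0.3]
width: 0.0307
gripper_force: 0.0
```

Emit:
step_arm:
  increments:
    - {"dp": [0,0,0],"yaw": 0,"grip": 0.2}
    - {"dp": [0,0,0],"yaw": 0,"grip": 0.1}
    - {"dp": [0,0,0],"yaw": 0,"grip": 0.1}
    - {"dp": [0,0,0],"yaw": 0,"grip": 0.1}
  squeeze: 50

```text
clock: 5.8
position: [0.4578, 0.0637, 0.0251]
ee_rot: [0.0, 0.698, 0.716, 0.0]
contact_force: [-0.9, -0.9, 5.2]
width: 0.026
gripper_force: 49.8
```

Emit:
step_arm:
  increments:
    - {"dp": [0,0,0.05],"yaw": 0,"grip": 0.1}
    - {"dp": [0,0,0.1],"yaw": 0,"grip": 0.1}
    - {"dp": [0,0,0.1],"yaw": 0,"grip": 0.1}
    - {"dp": [0,0,0],"yaw": 0,"grip": 0.1}

```text
clock: 6.3
position: [0.4588, 0.0637, 0.076]
ee_rot: [0.001, 0.698, 0.716, 0.001]
contact_force: [-0.7, -0.4, -1.6]
width: 0.0259
gripper_force: 49.5
```

```bash
python3 - <<'E'
from h import *
c,im=snap('wrist','w4'); d,i2=snap('side','s4'); e,i3=snap('scene','sc4')
f=lambda a,s:cv2.resize(a,s,interpolation=cv2.INTER_CUBIC)
cv2.imwrite('pics/m4.png',np.vstack([np.hstack([f(im,(400,300)),f(i2[150:270,230:390],(400,300))]),np.hstack([f(i3[240:345,150:290],(400,300)),f(im[260:440,200:440],(400,300))])]))
s=manip.get_state(); print(s['position'],s['width'],s['clock'],s['contact_force'],s['moment'],s['gripper_force'])
E
```

```text
[0.45695567 0.06366683 0.07417444] 0.026316203240324 6.45 [-0.27318469 -0.62338347 -1.39998737] [-0.03726987  0.02934151  0.0440379 ] 49.48940813541412
```

View pics/m4.png

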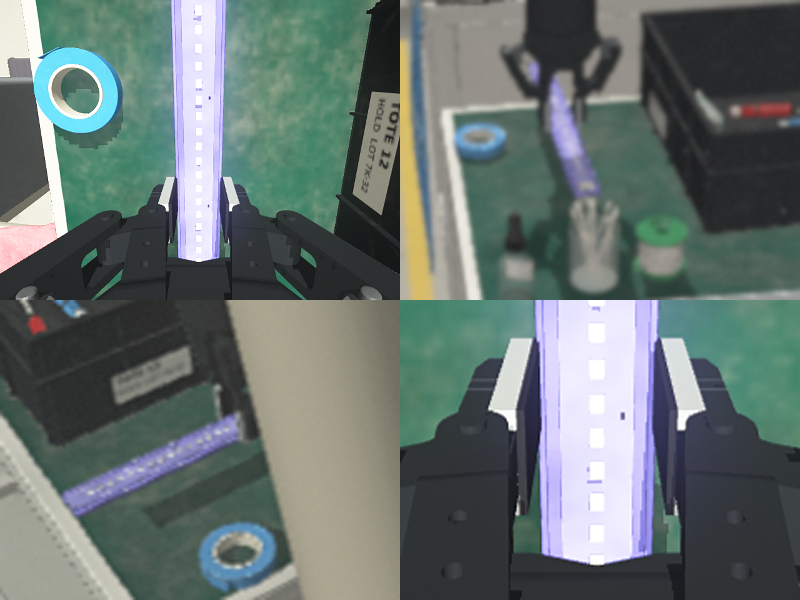

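The bar is held level. In the montage the pads close on both edges, and the shadow shows it is off the bench. Next: lift to about 150 mm underside, translate clear of the tote, then turn over the bottles.

Emit:
step_arm:
  increments:
    - {"dp": [0,0,0.25],"yaw": 0,"grip": 0.1}
    - {"dp": [0,0,0.25],"yaw": 0,"grip": 0.1}
    - {"dp": [0,-0.2,0],"yaw": 0,"grip": 0.1}
    - {"dp": [0,-0.2,0],"yaw": 0,"grip": 0.1}
    - {"dp": [0,-0.2,0],"yaw": 0,"grip": 0.1}

```text
clock: 7.08
position: [0.457, -0.0572, 0.1738]
ee_rot: [-0.001, 0.698, 0.717, -0.0]
contact_force: [0.3, 1.1, -1.7]
width: 0.0257
gripper_force: 49.8
```

Emit:
step_arm:
  increments:
    - {"dp": [0,-0.2,0],"yaw": 0,"grip": 0.1}
    - {"dp": [0,-0.2,0],"yaw": 0,"grip": 0.1}
    - {"dp": [0.041,-0.0587,0],"yaw": 0.5,"grip": 0.1}
    - {"dp": [0.041,-0.0587,0],"yaw": 0.833,"grip": 0.1}
    - {"dp": [0.041,-0.0587,0],"yaw": 0.833,"grip": 0.1}

```text
clock: 7.7
position: [0.4817, -0.1718, 0.1733]
ee_rot: [-0.001, 0.571, 0.821, -0.0]
contact_force: [-0.2, -0.3, -0.4]
width: 0.0262
gripper_force: 49.8
```

Emit:
step_arm:
  increments:
    - {"dp": [0.041,-0.0587,0],"yaw": 0.833,"grip": 0.1}
    - {"dp": [0.041,-0.0587,0],"yaw": 0.833,"grip": 0.1}
    - {"dp": [0.041,-0.0587,0],"yaw": 0.833,"grip": 0.1}
    - {"dp": [0.041,-0.0587,0],"yaw": 0.833,"grip": 0.1}
    - {"dp": [0.041,-0.0587,0],"yaw": 0.833,"grip": 0.1}

```text
clock: 8.32
position: [0.5229, -0.2303, 0.1732]
ee_rot: [-0.001, 0.291, 0.957, 0.0]
contact_force: [-0.1, 0.4, -0.3]
width: 0.0261
gripper_force: 49.8
```

Emit:
step_arm:
  increments:
    - {"dp": [0.041,-0.0587,0],"yaw": 0.833,"grip": 0.1}
    - {"dp": [0.041,-0.0587,0],"yaw": 0.833,"grip": 0.1}
    - {"dp": [0.041,-0.0587,0],"yaw": 0.833,"grip": 0.1}
    - {"dp": [0.041,-0.0587,0],"yaw": 0.833,"grip": 0.1}
    - {"dp": [0,0,0],"yaw": 0.3,"grip": 0.1}

```text
clock: 8.95
position: [0.5561, -0.2779, 0.1728]
ee_rot: [-0.001, 0.024, 1.0, 0.001]
contact_force: [-0.0, 0.2, -1.0]
width: 0.0257
gripper_force: 49.8
```

Emit:
step_arm:
  increments:
    - {"dp": [0,0,0],"yaw": 0,"grip": 0.1}
    - {"dp": [0,0,0],"yaw": 0,"grip": 0.1}

```text
clock: 9.2
position: [0.5556, -0.2769, 0.1739]
ee_rot: [-0.001, 0.025, 1.0, 0.0]
contact_force: [-0.6, -0.1, -1.0]
width: 0.0258
gripper_force: 49.8
```

```bash
python3 - <<'E'
from h import *
c,im=snap('wrist','w5'); d,i2=snap('side','s5'); e,i3=snap('scene','sc5')
f=lambda a,s:cv2.resize(a,s,interpolation=cv2.INTER_CUBIC)
cv2.imwrite('pics/m5.png',np.hstack([np.vstack([f(im,(360,270)),f(i3[150:290,210:430],(360,230))]),f(i2[170:350,255:475],(440,500)[:1]+(360,)) if 0 else cv2.copyMakeBorder(f(i2[170:350,255:475],(440,360)),0,140,0,0,0)]))
s=manip.get_state(); x,y=s['ee_rot'][1:3]; print(s['position'],2*np.degrees(np.arctan2(y,x))-90,s['ee_rot'],s['width'],s['clock'],s['contact_force'],s['moment'])
print(np.linalg.norm([0]),[proj(d,p) for p in [(.7066,-.2838,.15),(.4064,-.2704,.15)]])
E
```

```text
[ 0.55585579 -0.27702097  0.17453396] 87.11856592911218 [-1.56728900e-04  2.51426055e-02  9.99683852e-01  1.46389921e-04] 0.026054767837397783 9.35 [-0.38426625 -0.99667401 -0.28306906] [-0.01548483 -0.01032099  0.00358524]
0.0 [(np.float64(431.9520738063743), np.float64(229.65367883666863)), (np.float64(293.76045378458844), np.float64(238.75526012732414))]
```

View pics/m5.png

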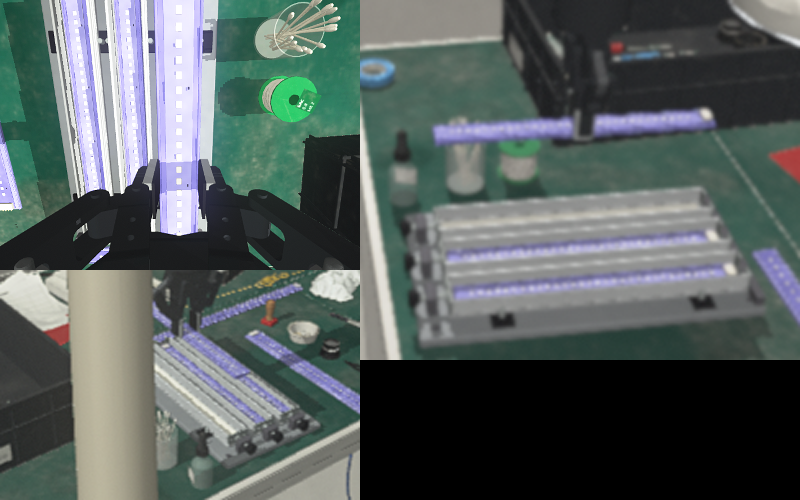

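The plug is at the notched end. In the side view the bar's ends sit within about 1 px of where I predicted them. I have used all ten pictures, so the channel's line gets checked numerically.

```bash
python3 - <<'E'
from h import *
c=dict(cams.get_calibration('wrist')); c['extrinsics']=np.load('w1.npy')
g=cv2.cvtColor(cv2.imread('pics/w1.png'),cv2.COLOR_BGR2GRAY).astype(float)
def fit(f,name,col=range(215,470,3)):
    P=[]
    for u in col:
        v0=f(u); r=np.arange(int(v0)-6,int(v0)+8); d=np.diff(g[r,u])
        i=np.argmin(d) if name[0]=='-' else np.argmax(d)
        P.append(ray(c,u+.5,r[i]+1,.042))
    P=np.array(P);k=np.polyfit(P[:,0],P[:,1],1)
    for _ in range(3):
        e=P[:,1]-np.polyval(k,P[:,0]); m=abs(e)<.0015; k=np.polyfit(P[m,0],P[m,1],1)
    print(name,'deg',np.degrees(np.arctan(k[0])).round(2),'y at .556',np.polyval(k,.556).round(4),m.mean().round(2))
fit(lambda u:258.5+(u-192)*13.5/302,'-low outer')
fit(lambda u:222.5+(u-192)*15.5/307,'-up inner')
d=cams.get_calibration('side')
for p,o in [((.3993,-.2501,.042),(292.5,273)),((.715,-.2642,.042),(426.3,263.8))]: print(np.round(proj(d,p),1),o)
# held bar edges in w5
c5=cams.get_calibration('wrist'); im=cv2.imread('pics/w5.png').astype(int); pts=[]
for v in range(20,260,20):
    row=im[v]; print(v,[tuple(row[u]) for u in (275,318,372)]) if v==20 else 0
m=(im[:,:,0]-im[:,:,1]>25)
for v in range(10,270,12):
    r=np.where(m[v,255:400])[0]+255
    a,b=ray(c5,r.min(),v,.155),ray(c5,r.max()+1,v,.155); pts.append([*((a+b)/2)[:2],b[1]-a[1]])
p=np.array(pts);print(p[::4].round(4)); w=abs(abs(p[:,2])-.028)<.003;print(w.sum())
if w.sum()>3: k=np.polyfit(p[w,0],p[w,1],1);print('bar deg',np.degrees(np.arctan(k[0])),'y at .556',np.polyval(k,.556))
E
```

```text
-low outer deg -2.72 y at .556 -0.2959 0.98
-up inner deg -2.73 y at .556 -0.2584 0.62
[289.6 273.9] (292.5, 273)
[424.4 263.7] (426.3, 263.8)
20 [(np.int64(255), np.int64(204), np.int64(212)), (np.int64(255), np.int64(255), np.int64(255)), (np.int64(226), np.int64(220), np.int64(214))]
[[ 0.4511 -0.272   0.0277]
 [ 0.465  -0.2718  0.0369]
 [ 0.4795 -0.2733  0.0278]
 [ 0.4949 -0.278   0.0353]
 [ 0.5115 -0.2792  0.036 ]
 [ 0.5294 -0.2804  0.0369]]
7
bar deg -2.7677118841322605 y at .556 -0.2771126562846876
```

```bash
cat > ends.py <<'E'
from h import *
def ends(im,c,ctr,u,z,tag):
    """purple/white extent along a bar's centre line"""
    b,g,r=[im[:,:,i].astype(np.float32) for i in range(3)]; B=b-g
    out=[]
    for off in (-.008,-.011,.009,.011):
        n=np.array([-u[1],u[0]]); t=np.arange(-.18,.18,.0005)
        q=[proj(c,(*(ctr+s*u+off*n),z)) for s in t]
        q=np.array(q,np.float32); v=cv2.remap(B,q[None,:,0],q[None,:,1],cv2.INTER_LINEAR)[0]
        h=(np.median(v[200:500])+np.median(v[:20]))/2
        k=np.where(v>h)[0]; out.append((t[k.min()],t[k.max()]))
    print(tag,np.round(out,4).tolist())
E
python3 - <<'E'
from ends import *
u=np.array([np.cos(np.radians(-2.72)),np.sin(np.radians(-2.72))]); n=np.array([-u[1],u[0]]); C=np.array([.5563,-.2765])
d=cams.get_calibration('side'); s=cv2.imread('pics/s5.png')
ends(s,d,np.array([.5558,-.277]),u,.155,'held side')
ends(s,d,C-.056*n,u,.027,'fit1 side'); ends(s,d,C-.112*n,u,.027,'fit2 side')
c=dict(cams.get_calibration('wrist')); c['extrinsics']=np.load('w1.npy'); w=cv2.imread('pics/w1.png')
ends(w,c,C-.056*n,u,.027,'fit1 wrist')
cs=cams.get_calibration('scene'); s0=cv2.imread('pics/sc5.png')
ends(s0,cs,C-.056*n,u,.027,'fit1 scene');ends(s0,cs,np.array([.5558,-.277]),u,.155,'held scene')
E
```

```text
held side [[-0.1545, 0.147], [-0.1545, 0.147], [-0.155, 0.136], [-0.1545, 0.1365]]
fit1 side [[-0.18, 0.1695], [-0.18, 0.171], [-0.147, 0.144], [-0.1465, 0.1435]]
fit2 side [[-0.18, 0.1705], [-0.18, 0.171], [-0.1465, 0.144], [-0.146, 0.144]]
fit1 wrist [[-0.149, 0.14], [-0.123, 0.1505], [-0.149, 0.151], [-0.149, 0.151]]
fit1 scene [[-0.137, 0.1795], [-0.1375, 0.1795], [-0.18, -0.1595], [-0.18, -0.1605]]
held scene [[-0.158, 0.1145], [-0.1565, 0.116], [-0.1645, 0.0845], [-0.1655, 0.0825]]
```

The bar is gripped about 3.5 mm toward its far end; the side view and the re-evaluated plug height agree on this. The fitted bars put the channel about 2 mm farther along than I had it. I'll correct by about 6 mm in x and descend part way.

Emit:
step_arm:
  increments:
    - {"dp": [0.03,0.002,0],"yaw": 0.017,"grip": 0.1}
    - {"dp": [0,0,-0.12],"yaw": 0,"grip": 0.1}
    - {"dp": [0,0,-0.12],"yaw": 0,"grip": 0.1}
    - {"dp": [0,0,-0.11],"yaw": 0,"grip": 0.1}
    - {"dp": [0,0,0],"yaw": 0,"grip": 0.1}

```text
clock: 9.98
position: [0.5612, -0.276, 0.1031]
ee_rot: [-0.002, 0.024, 1.0, 0.001]
contact_force: [-0.8, -0.6, -0.4]
width: 0.0264
gripper_force: 49.8
```

```bash
python3 - <<'E'
from ends import *
d,s=snap('side','s6'); cs,s0=snap('scene','sc6'); c6,w6=snap('wrist','w6')
t=manip.get_state(); print(t['position'],2*np.degrees(np.arctan2(t['ee_rot'][2],t['ee_rot'][1]))-90,t['contact_force'],t['clock'])
a=np.radians(-2.72);u=np.array([np.cos(a),np.sin(a)]); n=np.array([-u[1],u[0]]); C=np.array([.5563,-.2765])
T=t['position'][:2]; zt=t['position'][2]-.0249+.005
ends(s,d,T,u,zt,'held side'); ends(s,d,C-.056*n,u,.028,'fit1 side')
# lateral profiles across, side cam: gray and b-g along n for several stations
for name,cam,im in [('side',d,s)]:
    for st in (-.1,-.06,.06,.1):
        tt=np.arange(-.15,.06,.001)
        for z,ctr in [(.042,C),(zt,T)]:
            q=np.array([proj(cam,(*(ctr+st*u+k*n),z)) for k in tt],np.float32)
            g=cv2.remap(cv2.cvtColor(im,cv2.COLOR_BGR2GRAY).astype(np.float32),q[None,:,0],q[None,:,1],1)[0]
            B=cv2.remap((im[:,:,0].astype(np.float32)-im[:,:,1]),q[None,:,0],q[None,:,1],1)[0]
            if z==.042: print(st,'gray/purple@rim', [(int(round(k*1000)),int(x),int(y)) for k,x,y in zip(tt[::3],g[::3],B[::3])][0:70] if st==.06 else '')
            else:
                k=np.where((B>25)&(abs(tt)<.04))[0]; print(st,'held purple lateral',tt[k.min()].round(3),tt[k.max()].round(3))
E
```

```text
[ 0.56286683 -0.27720698  0.10577788] 87.28036689076228 [-0.06446219 -0.02277768 -0.5321965 ] 10.125
held side [[-0.156, 0.1405], [-0.1555, 0.143], [-0.1565, 0.133], [-0.1565, 0.1335]]
fit1 side [[-0.18, 0.169], [-0.18, 0.1705], [-0.146, 0.1435], [-0.1455, 0.1435]]
-0.1 gray/purple@rim 
-0.1 held purple lateral -0.021 0.015
-0.06 gray/purple@rim 
-0.06 held purple lateral -0.021 0.014
0.06 gray/purple@rim [(-150, 137, 0), (-147, 143, 0), (-144, 145, -1), (-141, 144, -1), (-138, 144, -1), (-135, 151, 0), (-132, 170, 6), (-129, 188, 21), (-126, 189, 33), (-123, 184, 36), (-120, 172, 38), (-117, 147, 40), (-114, 127, 39), (-111, 127, 30), (-108, 138, 14), (-105, 144, 2), (-102, 145, 0), (-99, 149, -1), (-96, 165, -1), (-93, 183, -1), (-90, 173, -1), (-87, 154, -1), (-84, 146, -1), (-81, 145, -1), (-78, 155, 1), (-75, 166, 6), (-72, 167, 14), (-69, 159, 20), (-66, 151, 23), (-63, 138, 31), (-60, 124, 37), (-57, 123, 35), (-54, 132, 20), (-51, 141, 7), (-48, 144, 1), (-45, 145, 0), (-42, 145, -1), (-39, 146, -1), (-36, 146, -1), (-33, 146, -1), (-30, 145, -1), (-27, 147, -1), (-24, 154, -1), (-21, 170, -1), (-18, 190, -4), (-15, 194, -7), (-12, 186, -9), (-9, 176, -8), (-6, 167, -5), (-3, 159, -3), (0, 152, -2), (3, 148, -2), (6, 146, -1), (9, 146, -1), (12, 151, -1), (15, 160, -1), (18, 168, -2), (21, 153, -3), (24, 130, -5), (27, 106, -5), (30, 99, 0), (33, 101, 16), (36, 111, 31), (39, 124, 44), (42, 138, 51), (45, 145, 57), (48, 151, 59), (51, 159, 56), (54, 167, 52), (57, 175, 47)]
0.06 held purple lateral -0.022 0.013
0.1 gray/purple@rim 
0.1 held purple lateral -0.021 0.013
```

```bash
python3 - <<'E'
from h import *
a=np.radians(-2.72);u=np.array([np.cos(a),np.sin(a)]); n=np.array([-u[1],u[0]]); C=np.array([.5563,-.2765])
d=cams.get_calibration('side'); s=cv2.cvtColor(cv2.imread('pics/side0.png'),cv2.COLOR_BGR2GRAY).astype(np.float32)
def prof(im,c,off,z,lo,hi,ctr=C):
    t=np.arange(lo,hi,.002); q=np.array([proj(c,(*(ctr+k*u+off*n),z)) for k in t],np.float32)
    return [(int(round(k*1000)),int(x)) for k,x in zip(t,cv2.remap(im,q[None,:,0],q[None,:,1],1)[0])]
for off in (.0185,-.0375,-.0935,-.1305): print(off,prof(s,d,off,.042,-.172,-.14),prof(s,d,off,.042,.14,.172))
# wrist w1 same features, in world frame of w1
c=dict(cams.get_calibration('wrist')); c['extrinsics']=np.load('w1.npy'); w=cv2.cvtColor(cv2.imread('pics/w1.png'),cv2.COLOR_BGR2GRAY).astype(np.float32)
for off in (-.0175,): print('w',off,prof(w,c,off,.042,-.172,-.14),prof(w,c,off,.042,.14,.172))
# wrist w2: spare plug side / far end, lying, z=.005 off axis; and scene0 same
u2=np.array([-.027,1.]); C2=np.array([.4587,.0637]); n2=np.array([1,.027])
def p2(im,c,off,lo,hi):
    t=np.arange(lo,hi,.002); q=np.array([proj(c,(*(C2+k*u2+off*n2),.005)) for k in t],np.float32)
    B=im[:,:,0].astype(np.float32)-im[:,:,1]
    return [(int(round(k*1000)),int(x)) for k,x in zip(t,cv2.remap(B,q[None,:,0],q[None,:,1],1)[0])]
for f,c in (('scene0',cams.get_calibration('scene')),('side0',d)):
  for off in (-.011,.011): print(f,off,p2(cv2.imread(f'pics/{f}.png'),c,off,-.164,-.136),p2(cv2.imread(f'pics/{f}.png'),c,off,.14,.17))
E
```

```text
0.0185 [(-172, 71), (-170, 76), (-168, 84), (-166, 91), (-164, 95), (-162, 97), (-160, 97), (-158, 100), (-156, 111), (-154, 129), (-152, 141), (-150, 145), (-148, 149), (-146, 152), (-144, 153), (-142, 156)] [(140, 148), (142, 149), (144, 148), (146, 149), (148, 154), (150, 159), (152, 162), (154, 164), (156, 162), (158, 153), (160, 139), (162, 124), (164, 109), (166, 97), (168, 94), (170, 93)]
-0.0375 [(-172, 82), (-170, 86), (-168, 98), (-166, 120), (-164, 144), (-162, 157), (-160, 154), (-158, 139), (-156, 126), (-154, 133), (-152, 151), (-150, 157), (-148, 162), (-146, 165), (-144, 168), (-142, 169)] [(140, 165), (142, 165), (144, 165), (146, 165), (148, 164), (150, 162), (152, 161), (154, 163), (156, 166), (158, 164), (160, 145), (162, 124), (164, 107), (166, 96), (168, 90), (170, 89)]
-0.0935 [(-172, 88), (-170, 92), (-168, 105), (-166, 131), (-164, 155), (-162, 163), (-160, 159), (-158, 144), (-156, 130), (-154, 138), (-152, 158), (-150, 167), (-148, 175), (-146, 182), (-144, 187), (-142, 188)] [(140, 181), (142, 182), (144, 179), (146, 175), (148, 170), (150, 163), (152, 158
[... 1618 characters left out ...]
0), (168, -10)]
side0 -0.011 [(-164, -6), (-162, -6), (-160, -6), (-158, -6), (-156, -4), (-154, -3), (-152, 0), (-150, 4), (-148, 8), (-146, 14), (-144, 21), (-142, 24), (-140, 25), (-138, 26)] [(140, 55), (142, 54), (144, 54), (146, 54), (148, 51), (150, 47), (152, 44), (154, 35), (156, 26), (158, 18), (160, 10), (162, 5), (164, 0), (166, -3), (168, -5)]
side0 0.011 [(-164, -8), (-162, -8), (-160, -8), (-158, -8), (-156, -7), (-154, -6), (-152, -4), (-150, 0), (-148, 3), (-146, 8), (-144, 13), (-142, 17), (-140, 20), (-138, 21)] [(140, 46), (142, 46), (144, 45), (146, 44), (148, 44), (150, 40), (152, 35), (154, 30), (156, 24), (158, 17), (160, 10), (162, 4), (164, 0), (166, -2), (168, -4)]
```

```bash
python3 - <<'E'
from h import *
a=np.radians(-2.72);u=np.array([np.cos(a),np.sin(a)]); n=np.array([-u[1],u[0]]); C=np.array([.5563,-.2765]); T=np.array([.5618,-.2768])
c=cams.get_calibration('scene')
def prof(im,off,z,lo,hi,ctr=C,B=0):
    im=im.astype(np.float32); im=im[:,:,0]-im[:,:,1] if B else im.mean(2)
    t=np.arange(lo,hi,.002); q=np.array([proj(c,(*(ctr+k*u+off*n),z)) for k in t],np.float32)
    return [(int(round(k*1000)),int(x)) for k,x in zip(t,cv2.remap(im,q[None,:,0],q[None,:,1],1)[0])]
for f in ('sc5','sc6'):
  s=cv2.imread(f'pics/{f}.png')
  for off in (-.0185-.056,-.0185-.112): print(f,off,prof(s,off,.042,-.172,-.14),prof(s,off,.042,.144,.17))
  Z,t=(.1545,np.array([.5558,-.277])) if f=='sc5' else (.0845,T)
  for off in (-.01,.01): print(f,'held',off,prof(s,off,Z,-.168,-.14,t,1),prof(s,off,Z,.13,.162,t,1))
  print(f,'fit2',prof(s,-.112-.009,.028,.13,.165,C,1))
E
```

```text
sc5 -0.0745 [(-172, 112), (-170, 107), (-168, 108), (-166, 111), (-164, 113), (-162, 113), (-160, 109), (-158, 102), (-156, 97), (-154, 100), (-152, 107), (-150, 130), (-148, 165), (-146, 181), (-144, 178), (-142, 173)] [(144, 148), (146, 151), (148, 158), (150, 167), (152, 174), (154, 182), (156, 171), (158, 157), (160, 144), (162, 142), (164, 142), (166, 143), (168, 148), (170, 149)]
sc5 -0.1305 [(-172, 65), (-170, 65), (-168, 66), (-166, 65), (-164, 66), (-162, 64), (-160, 65), (-158, 70), (-156, 88), (-154, 108), (-152, 112), (-150, 117), (-148, 108), (-146, 101), (-144, 100), (-142, 97)] [(144, 121), (146, 113), (148, 104), (150, 92), (152, 75), (154, 70), (156, 69), (158, 67), (160, 67), (162, 69), (164, 71), (166, 70), (168, 70), (170, 74)]
sc5 held -0.01 [(-168, -3), (-166, -4), (-164, -4), (-162, -3), (-160, 1), (-158, 15), (-156, 35), (-154, 51), (-152, 59), (-150, 63), (-148, 58), (-146, 60), (-144, 62), (-142, 58)] [(130, -12), (132, -12), (134, -12), (136, -13), (138, -13), (140, -13), (142, -13), (144, -13), (146, -13), (148, -13), (150, -13), (152, -13), (154, -13), (1
[... 1606 characters left out ...]
(140, -13), (142, -13), (144, -13), (146, -14), (148, -13), (150, -14), (152, -14), (154, -14), (156, -14), (158, -14), (160, -14)]
sc6 held 0.01 [(-168, -4), (-166, -4), (-164, -4), (-162, -2), (-160, 8), (-158, 23), (-156, 38), (-154, 47), (-152, 53), (-150, 58), (-148, 60), (-146, 62), (-144, 64), (-142, 58)] [(130, -14), (132, -15), (134, -15), (136, -16), (138, -16), (140, -16), (142, -16), (144, -16), (146, -16), (148, -16), (150, -16), (152, -17), (154, -17), (156, -17), (158, -17), (160, -18)]
sc6 fit2 [(130, 0), (132, -2), (134, -1), (136, 0), (138, 0), (140, 0), (142, 0), (144, 0), (146, 0), (148, 0), (150, 0), (152, 0), (154, 0), (156, 0), (158, 0), (160, -1), (162, -1), (164, 0)]
```

The side and scene cameras, comparing held bar and channel in the same picture, both ask for about 3 mm more toward the notched end. Lateral is within 1 mm. I'll correct that and go down to about 10 mm above the rim.

Emit:
step_arm:
  increments:
    - {"dp": [0.0125,0.003,0],"yaw": 0,"grip": 0.1}
    - {"dp": [0,0,-0.06],"yaw": 0,"grip": 0.1}
    - {"dp": [0,0,-0.05],"yaw": 0,"grip": 0.1}
    - {"dp": [0,0,-0.02],"yaw": 0,"grip": 0.1}
    - {"dp": [0,0,0],"yaw": 0,"grip": 0.1}

```text
clock: 10.75
position: [0.5641, -0.276, 0.078]
ee_rot: [-0.001, 0.024, 1.0, 0.0]
contact_force: [-0.2, -0.1, -1.3]
width: 0.0262
gripper_force: 49.8
```

Emit:
step_arm:
  increments:
    - {"dp": [0,0,0],"yaw": 0,"grip": 0.1}
    - {"dp": [0,0,0],"yaw": 0,"grip": 0.1}
    - {"dp": [0,0,0],"yaw": 0,"grip": 0.1}

```text
clock: 11.12
position: [0.5646, -0.2763, 0.079]
ee_rot: [0.0, 0.024, 1.0, -0.0]
contact_force: [0.1, 0.3, -1.2]
width: 0.0259
gripper_force: 49.8
```

```bash
python3 - <<'E'
from ends import *
d,s=snap('side','s7'); t=[manip.get_state() for _ in range(1)][0]
T=t['position'][:2]; print(t['position'],2*np.degrees(np.arctan2(t['ee_rot'][2],t['ee_rot'][1]))-90,t['ee_rot'],t['contact_force'],t['clock'],t['gripper_force'])
a=np.radians(-2.72);u=np.array([np.cos(a),np.sin(a)]); n=np.array([-u[1],u[0]]); C=np.array([.5563,-.2765])
zt=t['position'][2]-.0249+.005
ends(s,d,C,u,zt,'held rel C'); ends(s,d,C-.056*n,u,.028,'fit1 rel C')
tt=np.arange(-.05,.05,.001);B=s[:,:,0].astype(np.float32)-s[:,:,1]
for st in (-.12,-.06,.06,.12):
    q=np.array([proj(d,(*(C+st*u+k*n),zt)) for k in tt],np.float32); v=cv2.remap(B,q[None,:,0],q[None,:,1],1)[0]
    k=np.where(v>25)[0]; print(st,tt[k.min()].round(3),tt[k.max()].round(3))
E
```

```text
[ 0.56458644 -0.276279    0.07897101] 87.27501376813385 [ 2.05012939e-04  2.37777492e-02  9.99717246e-01 -6.16615884e-05] [ 0.30269717 -0.23309479 -0.70125408] 11.175 49.84214007854462
held rel C [[-0.1455, 0.153], [-0.145, 0.1535], [-0.1465, 0.144], [-0.1465, 0.1445]]
fit1 rel C [[-0.18, 0.1695], [-0.18, 0.1705], [-0.1465, 0.143], [-0.1465, 0.143]]
-0.12 -0.018 0.018
-0.06 -0.017 0.019
0.06 -0.017 0.017
0.12 -0.018 0.017
```

Lengthwise the held bar now matches the fitted bar within 1 mm. The lateral/height reading needs a cross-check from the opposite (scene) camera.

```bash
python3 - <<'E'
from h import *
e,i3=snap('scene','sc7'); c6,w=snap('wrist','w7'); t=manip.get_state(); print(t['position'],t['clock'])
a=np.radians(-2.72);u=np.array([np.cos(a),np.sin(a)]); n=np.array([-u[1],u[0]]); C=np.array([.5563,-.2765]); d=cams.get_calibration('side')
tt=np.arange(-.07,.05,.0005)
def lat(f,c,ctr,st,z,ch):
    im=cv2.imread(f'pics/{f}.png').astype(np.float32); v=im[:,:,0]-im[:,:,1] if ch else im.mean(2)
    q=np.array([proj(c,(*(ctr+st*u+k*n),z)) for k in tt],np.float32); return cv2.remap(v,q[None,:,0],q[None,:,1],1)[0]
T5=np.array([.5558,-.277])
for f,c,ctr,z in [('s5',d,T5,.1545),('s7',d,C,.0587),('sc5',e,T5,.1545),('sc7',e,C,.0587)]:
    for st in (-.12,-.09,-.06,.07,.11):
        v=lat(f,c,ctr,st,z,1); m=(abs(tt)<.03); k=np.where((v>25)&m)[0]; print(f,st,tt[k.min()],tt[k.max()]) if len(k) else print(f,st,'-')
# rims of ch1 without bar: side0; scene sc5 near end
for f,c,st in [('side0',d,-.1),('side0',d,0),('side0',d,.12),('sc5',e,-.13),('sc5',e,-.1)]:
    v=lat(f,c,C,st,.042,0); print(f,st,[(int(round(k*1000)),int(x)) for k,x in zip(tt,v)][80:200:3])
E
```

```text
[ 0.56453163 -0.27621924  0.07888473] 11.275
s5 -0.12 -0.01899999999999996 0.01650000000000007
s5 -0.09 -0.01899999999999996 0.01650000000000007
s5 -0.06 -0.01749999999999996 0.01600000000000007
s5 0.07 -0.021499999999999964 0.018500000000000072
s5 0.11 -0.021999999999999964 0.018500000000000072
s7 -0.12 -0.01749999999999996 0.018500000000000072
s7 -0.09 -0.01699999999999996 0.018500000000000072
s7 -0.06 -0.01749999999999996 0.019500000000000073
s7 0.07 -0.01699999999999996 0.018500000000000072
s7 0.11 -0.01649999999999996 0.01800000000000007
sc5 -0.12 -0.01599999999999996 0.01700000000000007
sc5 -0.09 -0.01599999999999996 0.01650000000000007
sc5 -0.06 -0.01599999999999996 0.01700000000000007
sc5 0.07 5.551115123125783e-17 0.01750000000000007
sc5 0.11 -0.010499999999999954 -0.005499999999999949
sc7 -0.12 -0.02999999999999997 0.01550000000000007
sc7 -0.09 -0.015499999999999958 0.01550000000000007
sc7 -0.06 -0.02999999999999997 0.01550000000000007
sc7 0.07 0.006000000000000061 0.01550000000000007
sc7 0.11 -
side0 -0.1 [(-30, 159), (-28, 156), (-27, 153), (-25, 154), (-24, 155), (-22, 1
[... 1504 characters left out ...]
4, 178), (-3, 182), (-1, 190), (0, 198), (2, 210), (3, 218), (5, 224), (6, 226), (8, 224), (9, 217), (11, 199), (12, 181), (14, 169), (15, 163), (17, 166), (18, 172), (20, 176), (21, 176), (23, 175), (24, 174), (26, 173), (27, 174), (29, 175)]
sc5 -0.1 [(-30, 175), (-28, 175), (-27, 171), (-25, 164), (-24, 154), (-22, 144), (-21, 138), (-19, 153), (-18, 170), (-16, 175), (-15, 174), (-13, 170), (-12, 169), (-10, 169), (-9, 170), (-7, 172), (-6, 173), (-4, 172), (-3, 171), (-1, 176), (0, 186), (2, 201), (3, 215), (5, 220), (6, 220), (8, 206), (9, 188), (11, 172), (12, 164), (14, 160), (15, 165), (17, 175), (18, 182), (20, 188), (21, 187), (23, 181), (24, 176), (26, 175), (27, 175), (29, 176)]
```

Both cameras agree laterally within about 1 mm. The bar is about 12 mm above the rim, so it goes down 2 mm with a 1 mm trim lengthwise, then settles.

Emit:
step_arm:
  increments:
    - {"dp": [-0.005,0,-0.01],"yaw": 0,"grip": 0.1}
    - {"dp": [0,0,0],"yaw": 0,"grip": 0.1}
    - {"dp": [0,0,0],"yaw": 0,"grip": 0.1}
    - {"dp": [0,0,0],"yaw": 0,"grip": 0.1}

```text
clock: 11.78
position: [0.5635, -0.2762, 0.0767]
ee_rot: [0.0, 0.024, 1.0, 0.0]
contact_force: [0.7, -0.1, -1.4]
width: 0.0261
gripper_force: 49.8
```

```bash
python3 - <<'E'
from h import *
t=manip.get_state(); print(t['position'],t['ee_rot'],t['contact_force'],t['gripper_force'],t['width'],t['clock'])
if t['gripper_force']>40 and .075<t['position'][2]<.08 and t['contact_force'][2]<1.5: print(ticket.sign_off())
E
```

```text
[ 0.56351182 -0.27623505  0.07673588] [2.65108160e-05 2.37705955e-02 9.99717439e-01 2.35464982e-05] [ 0.68135889 -0.06811758 -1.4269611 ] 49.841546416282654 0.026067076840732038 11.775
the job is handed in; nothing more can be done
None
```

I handed in the job with the spare bar still gripped, level and about 10 mm above the empty channel's rim, plug at the notched end. It is in line with the channel and within about 1 mm of centre across it. Lengthwise the side and scene cameras put it within about 1 mm of centre, but the wrist camera puts it up to about 3 mm nearer the notched end, and I did not resolve that.

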